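Shut the packed kit case and hold the scanner over its code label

ROBOT

A 6-joint arm with a two-finger parallel gripper is mounted at the origin on the work surface. World frame = base frame: x ahead of the robot, y to its left, z up, the work surface at z = 0. Lengths are in m, angles in rad, forces in N, time in s.
With the tool pointing down it reaches from about 0.35 to 0.775 m from the base axis. Payload 5.5 kg.
Tool frame: the origin (TCP) lies at the very end of the fingers, on their centre line; the grasp point (between the pads) lies 19 mm behind it; z points along the fingers, y is the line along which they close (so a half turn about z gives the same grasp; the last joint's range is limited). The gripper opens to 85 mm and grips with 20 to 120 N. Pads are 22 mm wide; open, the fingers measure 114 mm over their backs; the gripper's body (76 mm by 85 mm) begins 54 mm behind the grasp point. The pads swing forward as they close: fully open they stand 13 mm farther back than shut.
Start: joints at [-1.471, 0.313, 0.046, 1.304, 0, 1.431], TCP at [0.137, -0.559, 0.231] pointing down, gripper open.
Joint ranges: [-2.76, 2.76], [-0.86, 1.69], [-1.03, 1.26], [-2.2, 2.34], [-1.47, 1.5], [-3.14, 3.14]. Speed limits (rad/s): [2.57, 2.57, 3.14, 3.14, 3.14, 3.14].

INTERFACE

Orientations are given as a unit quaternion [w, x, y, z].
In Python, from workcell import env, read_camera, get_calibration gives the robot as it stands.
- The arm moves only by the tool jog_arm, never from a script. Its argument "motion" is one flat list of numbers, 7 for each row, row after row: the shift along the tool's x, y, z as a fraction of full scale, then the turn, a rotation vector about the tool's x, y, z as a fraction of full scale, then the opening, from 0 (shut) to 1 (fully open). In form: [x, y, z, wx, wy, wz, grip, x, y, z, wx, wy, wz, grip, ...]. A call has 1 to 12 rows; each row is the pose to reach, as a shift and turn from the pose commanded when the call began, along the tool's axes at that moment; what a row does not reach only later rows make up. Full scale, the value 1, is 0.2 m for a shift and 90 degrees for a turn. A row lasts 1/8 s, in which the tool goes at most 62.5 mm and 10.7 degrees, less where a joint would pass 70% of its speed; a pose out of reach is approached as far as the arm can. A call with a number of a shift or a turn outside -1 to 1 is refused whole. A call with a gripper value outside its range is refused whole. The fingers move at their own pace and stop on an object; "newtons" is the grip in N (left out, the last holds). Time passes only in rows, so rows that repeat a pose let the fingers close. It gives the time, the measured TCP pose, the force, the opening and the grip force at its end, in the units of the state.
- env.get_state(): the state, without advancing time (a new reading comes with each control period).
- read_camera(name): name is "scene" or "top"; returns the picture (400x640x3 uint8, red, green, blue); there is no depth.
- get_calibration(name): a dict with "fx", "fy", "cx", "cy" (pixels), "world_from_camera" (4x4, takes a point from camera to world coordinates). Camera axes: x right, y down, z forward; pixel columns grow to the right and rows downward; lengths in m; the calibration is good to about 2 mm. A picture is of the moment at which its call begins. get_calibration takes no time and is no camera call.
- env.hand_in(): hands the job in; it is judged then, once.
The state is a dict: "clock": time; "joint_pos": joint angles; "qvel": joint speeds; "tau": joint torques, N m; "tcp_pos": TCP position; "orientation": TCP orientation; "wrist_force": force on the tool from outside, world axes, zero at the start; "ft_torque": the same for the moment, N m; "finger_gap": finger opening in m; "grip_force": force on a finger pad.
Only numpy, scipy, OpenCV 4.12 (cv2) and the standard library are available. Lean on these libraries where they do the work, as an engineer would, in place of code of your own. Each camera call takes 0.05 s, during which the arm holds its last target. There are 200 camera calls.

TASK

The amplifier hardware kit is packed: first swing the blue lid of the case fully shut. Then draw the cordless scanner out of its charging stand, turn it to look straight down and finish while holding it still, gripped in the air, its window about 10 cm above the code label on the lid and aimed at the label's middle; do not set it down or let it go. Leave everything else as it is, and do not knock the scanner on the bench or the case.

Things in the scene. Friction and masses are not known exactly. Their poses are not given: they have to be found in the camera images.
- case: Shallow dark grey plastic kit case fixed to the bench, 150 mm (its x, front to back) by 220 mm (its y) by 50 mm high, 4 mm walls, open-topped with three compartments side by side; origin under its centre, z up. Its front looks along its -x, roughly to the robot; the lid is hinged on its far (+x) rim.
- lid (a joint): Opening angle of the case's blue lid in rad: 0 = fully shut, flat on the rim; 1.57 = standing upright; it stops at 1.75. The hinge is stiff: above about 1.1 rad the lid stays where it is left, below about 0.9 rad it sinks shut by itself. Swinging it takes less than 1 N at its edge.
- lid_hinge (a point): Point on the hinge line at mid-width, 75 mm behind the case's centre and 53 mm above the bench. The hinge line runs along the case's y.
- lid_edge (a point): Middle of the lid's free edge, on its outer face, 160 mm from the hinge line; moves with the lid. The lid is a plate 226 mm wide and 6 mm thick; a finger tab 60 mm wide sticks out 13 mm beyond this edge.
- lid_label (a point): Centre of the white 70 x 70 mm label with a square black code in the middle of the lid's outer face, 80 mm from the hinge line. The point's z axis is the lid's outward normal (up when shut; the label is then 57 mm above the bench). While the lid is open it faces away from the robot.
- stand: Charging stand fixed to the bench, light grey base 130 x 92 x 12 mm, origin under its black pocket. The pocket, 45 mm deep, 4 mm walls, takes the foot of the scanner's grip with 1.5 mm play all round; its mouth is 75 mm above the bench. It leans 30 degrees from upright towards the stand's +x, which points roughly to the robot's right (-y). The scanner draws out along its own z, free after 45 mm.
- scanner: Gun-shaped cordless hand scanner, 0.19 kg. z runs up the grip from foot to head, x is the way it looks, y across; origin: middle of the grip's foot. Grip: black bar 34 mm wide (y) by 40 mm (x), 110 mm long. Head: grey, 62 mm wide (66 at the orange nose), x from -15 to +74 mm, z from 110 to 157 mm. In the stand it leans 30 to 35 degrees forward, looking that much below level, sideways across the bench.
- scanner_grip (a point): Point on the centre line of the grip 72 mm from its foot, mid of the free part between pocket and head. Axes as the scanner's. Pinch it here across the 34 mm width (scanner's y), coming from behind (its -x side) and above. An orange trigger sits on the grip's front (+x) side, 81 to 107 mm from the foot; it does not move.
- scanner_window (a point): Centre of the scanner's dark front window, 75.5 mm ahead (+x) of the grip's centre line and 130 mm along z from the foot. Axes as the scanner's: x is the way it looks.
- scanner_aim (a point): Point straight ahead of the window, 100 mm out along the scanner's x: where it looks at reading distance.
- bench: The brown work bench; its top is the work surface.
- kit_knob1: Black amplifier knob, 26 mm across, 17 mm high, packed in the case; origin under its base.
- kit_knob2: A second black knob like the first, packed in the same compartment of the case.
- kit_foot: Black rubber foot, 40 mm across, 18 mm high, packed in the case's middle compartment; origin under its base.
- kit_corner: Steel cabinet corner, 36 x 36 x 32 mm, packed in the case; origin under its base plate.
- screwdriver: Bystander: screwdriver with red handle lying down, about 190 mm long; origin on its underside.
- glue: Bystander: white glue bottle with orange cap, 42 mm across, 105 mm tall; origin under its base.
- tape: Bystander: roll of tan masking tape lying flat, 96 mm across, 25 mm high; origin under its centre.
- valve_carton: Bystander: small cream carton lying down, 75 x 30 mm, 30 mm high; origin under its centre.
- screw_jar: Bystander: glass jar with a steel lid, 60 mm across, 65 mm tall; origin under its base.
- spanner: Bystander: steel spanner lying flat, about 150 mm long; origin on its underside.
Not all that is in view belongs to the job. Leave any brown, green or red look-alike of the stand alone.

How it is judged:
By the outcome, as a careful person would: the job done as asked, in the order asked, and still so for the second after the job is handed in, while the arm keeps its last pose, push and grip.
It also fails if it takes over 54 s, if anything falls off the work surface, if the arm or the gripper's body presses on something with over 40 N, if the wrist force passes 120 N, or if a joint passes its speed limit or range.

## Working session

There is one attempt and no reset: what is moved stays moved. The work goes in short steps, Python scripts to look and compute and a tool call to move; the robot and the scene stay as the last step left them, time stands still between calls to the robot, and variables do not carry over. Pictures are saved under pics/ and viewed, at most 10 in all, crops included, and the job is handed in when it is done.

Besides the shell and the picture viewer there is one more tool, called after "Call:" by a JSON object that holds its "name" and its "arguments", one argument or row to a line. jog_arm: Moves the arm, as the interface text tells. Shift numbers are shares of 0.2 m and turn numbers shares of 90 degrees, none past 1 either way. Its arguments: {"type":"object","properties":{"motion":{"type":"array","items":{"type":"number"}},"newtons":{"type":"number"}},"required":["motion"]}

```bash
mkdir -p pics
python3 - <<'E'
from workcell import env, read_camera, get_calibration
import cv2,numpy as np
for n in("scene","top"):
    im=read_camera(n); cv2.imwrite(f"pics/{n}0.png",im[:,:,::-1]); c=get_calibration(n)
    print(n,c["fx"],c["fy"],c["cx"],c["cy"]); print(np.round(c["world_from_camera"],3).tolist())
print(env.get_state())
E
```

```text
scene 392.03003345742104 392.03003345742104 320.3516616807583 194.71376497818326
[[-0.836, 0.384, -0.392, 0.973], [0.548, 0.572, -0.61, 0.673], [-0.01, -0.725, -0.689, 0.86], [0.0, 0.0, 0.0, 1.0]]
top 519.9376624029029 519.9376624029029 324.9731715048218 199.5075127854173
[[0.1, -0.975, 0.198, 0.281], [-0.995, -0.098, 0.016, -0.021], [0.004, -0.198, -0.98, 1.498], [0.0, 0.0, 0.0, 1.0]]
{'clock': 0.1, 'joint_pos': array([-1.47057408e+00,  3.13898483e-01,  4.50970823e-02,  1.30359991e+00,
       -2.81303220e-05,  1.43119265e+00]), 'qvel': array([ 1.41286276e-03, -1.75960119e-03,  1.42448000e-03, -2.28913258e-04,
        4.18560850e-04, -2.65095788e-05]), 'tau': array([ 2.45508563e-03, -4.81726348e+01,  2.99243635e+01,  1.27447397e-02,
       -9.25667359e-05, -8.02596304e-06]), 'tcp_pos': array([ 0.13651623, -0.55809186,  0.23051514]), 'orientation': array([-8.02611600e-04,  9.92818731e-01,  1.19625767e-01,  1.73815662e-06]), 'wrist_force': array([-0.01388623,  0.34834038, -0.27903129]), 'ft_torque': array([-0.02312122, -0.00921807, -0.0501322 ]), 'grip_force': 0.0, 'finger_gap': 0.08541656879176768}
```

View pics/scene0.png

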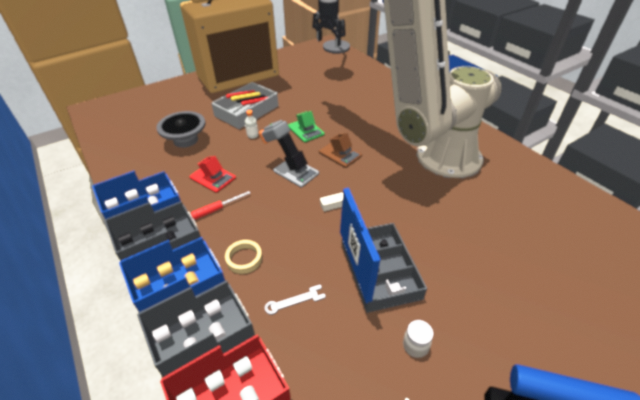

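View pics/top0.png

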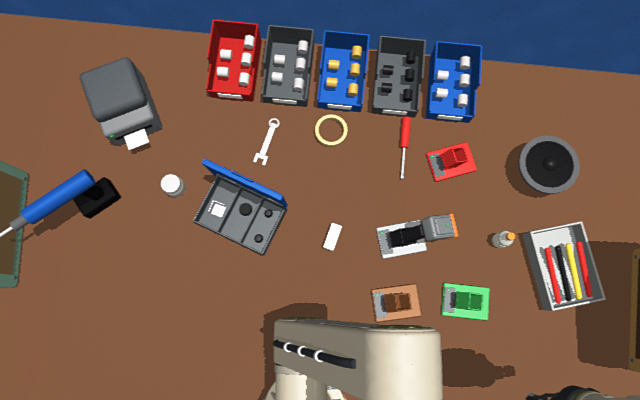

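The scene shows the case at top px (240,215) with its lid near upright. The scanner is in the light grey stand at top px (402,238), nose at (453,226); scene px (295,170). Look-alikes are the brown stand at top (397,302), green at (466,301) and red at (452,160). I choose the light grey one holding the scanner and will check it in a close crop.

Run:
```python
import cv2,numpy as np
t=cv2.imread("pics/top0.png");s=cv2.imread("pics/scene0.png")
r=lambda im,x,y,w,h:cv2.resize(im[y:y+h,x:x+w],(400,300),interpolation=cv2.INTER_CUBIC)
o=np.vstack([np.hstack([r(t,190,150,120,90+18-18),r(t,370,195,100,75)]),np.hstack([r(s,330,180,120,90+0) if 0 else r(s,320,185,160,120),r(s,240,110,100,75)])])
cv2.imwrite("pics/crop0.png",o)
for n,im in(("top",t),("scene",s)):
    h=cv2.cvtColor(im,cv2.COLOR_BGR2HSV)
    for nm,lo,hi in(("orange",(5,150,180),(20,255,255)),("blue",(100,150,60),(125,255,255))):
        m=cv2.inRange(h,lo,hi); k,l,st,c=cv2.connectedComponentsWithStats(m)
        for i in range(1,k):
            if st[i,4]>8:print(n,nm,st[i].tolist(),c[i].round(1).tolist())
```

```text
top orange [353, 46, 3, 9, 14] [353.6, 50.4]
top orange [330, 65, 8, 3, 17] [333.4, 66.3]
top orange [351, 64, 5, 9, 13] [352.2, 68.8]
top orange [328, 83, 8, 3, 15] [331.7, 84.1]
top orange [349, 84, 4, 9, 16] [349.9, 88.8]
top orange [449, 213, 10, 24, 77] [454.1, 224.7]
top orange [507, 232, 9, 8, 49] [510.9, 235.9]
top blue [0, 0, 640, 122, 30228] [401.8, 32.7]
top blue [333, 109, 9, 1, 9] [337.0, 109.0]
top blue [445, 120, 9, 1, 9] [449.0, 120.0]
top blue [202, 159, 85, 50, 770] [244.1, 181.4]
top blue [21, 170, 74, 54, 1408] [57.9, 196.7]
scene orange [230, 92, 25, 6, 40] [241.6, 93.9]
scene orange [247, 111, 5, 4, 17] [249.1, 112.4]
scene orange [322, 146, 9, 8, 44] [326.9, 149.5]
scene blue [450, 56, 21, 12, 132] [456.6, 61.8]
scene blue [0, 98, 80, 302, 14658] [27.8, 283.7]
scene blue [93, 172, 86, 46, 1811] [133.6, 192.3]
scene blue [341, 189, 39, 114, 1803] [360.4, 247.4]
scene blue [120, 238, 103, 72, 3655] [169.1, 271.2]
scene blue [511, 365, 129, 35, 2569] [561.2, 387.0]
```

View pics/crop0.png

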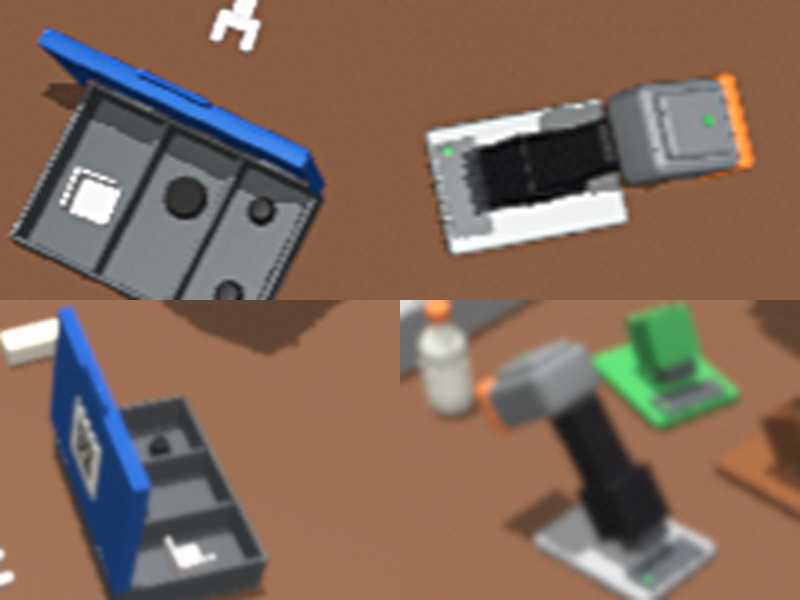

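The crop confirms the choice: grey stand with the black grip leaning toward image right, head and orange nose at top px (453,225). The case's open lid is just past upright, and its free edge runs from top px (203,160) to (284,197).

```bash
cat > h.py <<'E'
import numpy as np,cv2
from workcell import get_calibration
C={n:get_calibration(n) for n in("scene","top")}
def ray(n,p):
    c=C[n];T=np.array(c["world_from_camera"]);d=T[:3,:3]@[(p[0]-c["cx"])/c["fx"],(p[1]-c["cy"])/c["fy"],1]
    return T[:3,3],d/np.linalg.norm(d)
def pl(n,p,z): o,d=ray(n,p); return o+d*(z-o[2])/d[2]
def tri(pt,ps):
    A=np.zeros((3,3));b=np.zeros(3);R=[ray("top",pt),ray("scene",ps)]
    for o,d in R: M=np.eye(3)-np.outer(d,d);A+=M;b+=M@o
    x=np.linalg.solve(A,b); return x,max(np.linalg.norm((np.eye(3)-np.outer(d,d))@(x-o)) for o,d in R)
def proj(n,P):
    c=C[n];q=np.linalg.inv(np.array(c["world_from_camera"]))@np.r_[P,1]
    return np.array([c["fx"]*q[0]/q[2]+c["cx"],c["fy"]*q[1]/q[2]+c["cy"]])
E
python3 - <<'E'
from h import *
np.set_printoptions(precision=4,suppress=True)
k=[pl("top",p,.05) for p in((193.6,221.1),(265,253),(286.6,210.9),(217,175.5))]
for q in k:print("case",q)
print("centre",sum(k)/4)
for a,b in(((284,197),(347,190)),((203.5,160),(379,260))):print("lid",tri(a,b))
b=[pl("top",p,.012) for p in((377,227.75),(383.75,258.25),(426.75,250.5),(420,220))]
for q in b:print("base",q)
print("c",sum(b)/4, "dir",(b[3]+b[2]-b[0]-b[1])/2,"w",b[0]-b[1])
print("dot",tri((447.5,225),(270.5,124.25)))
print("nose top mid",tri((452.7,225),(262,128.5)))
E
```

```text
case [0.4743 0.3645 0.05  ]
case [0.4052 0.1536 0.05  ]
case [0.5295 0.1074 0.05  ]
case [0.6119 0.3175 0.05  ]
centre [0.5052 0.2358 0.05  ]
lid (array([0.536 , 0.1076, 0.1989]), np.float64(0.004067870752574292))
lid (array([0.611 , 0.3231, 0.2075]), np.float64(0.003003840328967831))
base [ 0.513  -0.1543  0.012 ]
base [ 0.4275 -0.1804  0.012 ]
base [ 0.4618 -0.3012  0.012 ]
base [ 0.5481 -0.2763  0.012 ]
c [ 0.4876 -0.228   0.012 ] dir [ 0.0347 -0.1214  0.    ] w [0.0856 0.0262 0.    ]
dot (array([ 0.5189, -0.3268,  0.1465]), np.float64(0.0012891224422949938))
nose top mid (array([ 0.5319, -0.3516,  0.1191]), np.float64(0.0092254222117396))
```

```bash
cat >> h.py <<'E'
from scipy.spatial.transform import Rotation as Ro
from workcell import env
np.set_printoptions(precision=4,suppress=True)
def down(az): # tool pointing down, tool x at azimuth az (deg)
    a=np.radians(az);x=np.array([np.cos(a),np.sin(a),0]);z=np.array([0,0,-1.]);return Ro.from_matrix(np.c_[x,np.cross(z,x),z])
def cur():
    s=env.get_state();q=s["orientation"];return s["tcp_pos"],Ro.from_quat([*q[1:],q[0]])
def rel(P,R,p,r): return np.r_[R.inv().apply(np.array(p)-P)/.2,(R.inv()*r).as_rotvec()/(np.pi/2)].round(3).tolist()
E
cat > case.py <<'E'
from h import *
a=np.radians(-18.7);cx=np.array([np.cos(a),np.sin(a),0]);H=np.array([.576,.212,.053])
def lidpt(th,d=.02,r=.13):
    return H+cx*(-r*np.cos(th)+d*np.sin(th))+np.array([0,0,1])*(r*np.sin(th)+d*np.cos(th))
E
python3 - <<'E'
from case import *
P,R=cur()
for p,az in(((.28,-.40,.30),28),((.40,-.2,.30),43),((.52,0,.30),58),((.645,.19,.30),71.3)):
    print(rel(P,R,p,down(az)));P,R=p,down(az)
print("down+arc")
q=[*(H+cx*.07)[:2],.178]; print(rel(P,R,q,R)); P=q
for th in (1.7,1.5,1.3,1.1,.9,.7,.5,.35,.25): print(th,lidpt(th),rel(P,R,lidpt(th),R))
E
```

```text
[0.885, -0.598, -0.346, -0.001, -0.0, -0.158]
[0.999, -0.601, 0.0, 0.0, 0.0, -0.167]
[1.121, -0.322, 0.0, 0.0, 0.0, -0.167]
[1.137, 0.027, 0.0, 0.0, 0.0, -0.148]
down+arc
[-0.006, -0.012, 0.61, 0.0, 0.0, 0.0]
1.7 [0.6107 0.2003 0.1793] [-0.0, -0.167, -0.007, 0.0, 0.0, 0.0]
1.5 [0.5862 0.2086 0.1841] [-0.0, -0.296, -0.03, 0.0, 0.0, 0.0]
1.3 [0.5613 0.217  0.1836] [-0.0, -0.428, -0.028, 0.0, 0.0, 0.0]
1.1 [0.537  0.2252 0.1779] [-0.0, -0.556, 0.0, 0.0, 0.0, 0.0]
0.9 [0.5143 0.2329 0.1673] [-0.0, -0.676, 0.054, 0.0, 0.0, 0.0]
0.7 [0.494  0.2397 0.152 ] [-0.0, -0.783, 0.13, 0.0, 0.0, 0.0]
0.5 [0.477  0.2455 0.1329] [-0.0, -0.872, 0.226, 0.0, 0.0, 0.0]
0.35 [0.4668 0.249  0.1164] [-0.0, -0.926, 0.308, 0.0, 0.0, 0.0]
0.25 [0.4614 0.2508 0.1045] [-0.0, -0.955, 0.367, 0.0, 0.0, 0.0]
```

Call:
{"name": "jog_arm", "arguments": {
  "motion": [0.2,-0.15,-0.2,0,0,-0.05,0,0.88,-0.6,-0.35,0,0,-0.16,0,0.88,-0.6,-0.35,0,0,-0.16,0,0.88,-0.6,-0.35,0,0,-0.16,0,0.88,-0.6,-0.35,0,0,-0.16,0,0.88,-0.6,-0.35,0,0,-0.16,0],
  "newtons": 40
}}

```text
clock: 0.85
tcp_pos: [0.2789, -0.4003, 0.301]
orientation: [-0.0, 0.97, 0.243, -0.0]
wrist_force: [0.6, -0.6, 0.5]
finger_gap: 0.0001
grip_force: 0.0
```

Call:
{"name": "jog_arm", "arguments": {
  "motion": [1,-0.6,0,0,0,-0.17,0,1,-0.6,0,0,0,-0.17,0,1,-0.6,0,0,0,-0.17,0,1,-0.6,0,0,0,-0.17,0,1,-0.6,0,0,0,-0.17,0]
}}

```text
clock: 1.48
tcp_pos: [0.3994, -0.1988, 0.3008]
orientation: [-0.0, 0.928, 0.372, -0.0]
wrist_force: [-0.5, 0.1, -0.4]
finger_gap: 0.0003
grip_force: 0.0
```

Call:
{"name": "jog_arm", "arguments": {
  "motion": [1,-0.32,0,0,0,-0.17,0,1,-0.32,0,0,0,-0.17,0,1,-0.32,0,0,0,-0.17,0,1,-0.32,0,0,0,-0.17,0,1,-0.32,0,0,0,-0.17,0]
}}

```text
clock: 2.1
tcp_pos: [0.5006, -0.0166, 0.3003]
orientation: [-0.0, 0.871, 0.491, -0.001]
wrist_force: [-1.0, -0.6, -0.6]
finger_gap: -0.0002
grip_force: 0.0
```

Call:
{"name": "jog_arm", "arguments": {
  "motion": [1,0,0,0,0,-0.15,0,1,0,0,0,0,-0.15,0,1,0,0,0,0,-0.15,0,1,0,0,0,0,-0.15,0,1,0,0,0,0,-0.15,0]
}}

```text
clock: 2.72
tcp_pos: [0.6041, 0.1532, 0.3003]
orientation: [-0.0, 0.808, 0.589, -0.001]
wrist_force: [0.3, -0.3, 1.0]
finger_gap: -0.0003
grip_force: 0.0
```

Run:
```python
from case import *
P,R=cur();s=env.get_state();print(s["clock"],P,s["joint_pos"],s["wrist_force"])
q=[*(H+cx*.07)[:2],.178];r=down(71.3);print(rel(P,R,q,r)); P,R=q,r
for th in (1.7,1.3,.9): print(rel(P,R,lidpt(th),R))
```

```text
2.725 [0.6041 0.1532 0.3003] [ 0.12    0.4105  0.3539  1.516  -0.0008  2.002 ] [ 0.3131 -0.3194  0.9708]
[0.232, 0.127, 0.611, -0.001, 0.001, 0.01]
[-0.0, -0.167, -0.007, 0.0, 0.0, 0.0]
[-0.0, -0.428, -0.028, 0.0, 0.0, 0.0]
[-0.0, -0.676, 0.054, 0.0, 0.0, 0.0]
```

Call:
{"name": "jog_arm", "arguments": {
  "motion": [0.23,0.15,0,0,0,0,0,0.23,0.15,0,0,0,0,0,0.23,0.15,0.3,0,0,0,0,0.23,0.15,0.61,0,0,0,0,0.23,0.15,0.61,0,0,0,0,0.23,0.15,0.61,0,0,0,0]
}}

```text
clock: 3.48
tcp_pos: [0.6478, 0.1882, 0.183]
orientation: [0.001, 0.808, 0.589, 0.002]
wrist_force: [-0.3, -0.2, 1.0]
finger_gap: 0.0003
grip_force: 0.0
```

Call:
{"name": "jog_arm", "arguments": {
  "motion": [0,-0.1,0,0,0,0,0,0,-0.17,0,0,0,0,0,0,-0.23,-0.01,0,0,0,0,0,-0.3,-0.03,0,0,0,0,0,-0.36,-0.03,0,0,0,0,0,-0.43,-0.03,0,0,0,0,0,-0.5,-0.02,0,0,0,0,0,-0.56,0,0,0,0,0,0,-0.62,0.03,0,0,0,0,0,-0.68,0.05,0,0,0,0,0,-0.74,0.09,0,0,0,0,0,-0.79,0.13,0,0,0,0]
}}

```text
clock: 4.97
tcp_pos: [0.495, 0.2379, 0.1526]
orientation: [-0.0, 0.808, 0.59, -0.0]
wrist_force: [-0.2, 0.3, -0.4]
finger_gap: -0.0002
grip_force: 0.0
```

Run:
```python
from case import *
from workcell import read_camera
P,R=cur();s=env.get_state();print(s["clock"],P,s["wrist_force"])
o=np.hstack([read_camera("scene")[150:350,280:480],read_camera("top")[120:320,150:350]])
cv2.imwrite("pics/lid1.png",cv2.resize(o,(800,400))[:,:,::-1])
```

```text
4.975 [0.495  0.2379 0.1526] [-0.2398  0.3111 -0.439 ]
```

View pics/lid1.png

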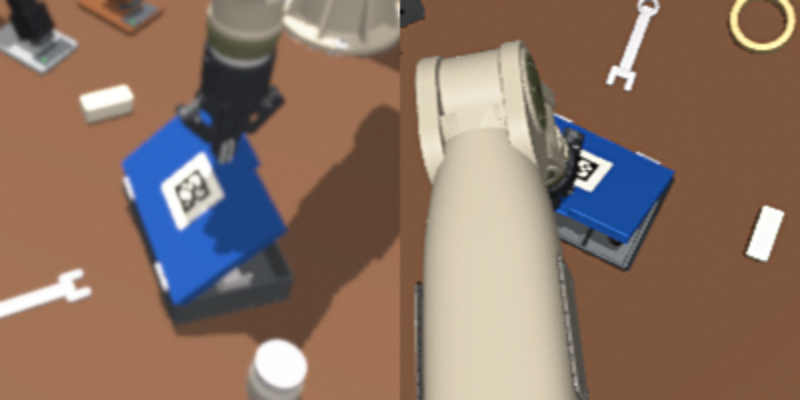

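The lid is at about 0.7 rad and following the fingers (scene crop, around (200,200)). I continue down the arc, then retreat up.

Call:
{"name": "jog_arm", "arguments": {
  "motion": [0,-0.05,0.05,0,0,0,0,0,-0.09,0.1,0,0,0,0,0,-0.12,0.14,0,0,0,0,0,-0.15,0.2,0,0,0,0,0,-0.17,0.25,0,0,0,0,0,-0.17,0.25,0,0,0,0,0,-0.1,-0.2,0,0,0,0,0,0,-0.7,0,0,0,0.5,0,0,-0.7,0,0,0,1,0,0,-0.7,0,0,0,1]
}}

```text
clock: 6.32
tcp_pos: [0.4992, 0.2382, 0.2991]
orientation: [0.002, 0.808, 0.589, 0.005]
wrist_force: [0.5, -0.7, 0.1]
finger_gap: 0.0543
grip_force: 0.0
```

```bash
cat > scan.py <<'E'
from h import *
a=np.radians(-73.5);sx=np.array([np.cos(a),np.sin(a),0]);sy=np.array([-sx[1],sx[0],0]);up=np.array([0,0,1.])
def axes(phi): f=np.radians(phi);return sx*np.cos(f)-up*np.sin(f), sx*np.sin(f)+up*np.cos(f)  # scanner x,z
X,Z=axes(32.5)
foot=np.array([.4876,-.228,0])-.017*sx+.001*sy+.036*up
G=foot+.072*Z
RT=Ro.from_matrix(np.c_[-Z,sy,X]); TG=G+.021*X
E
python3 - <<'E'
from scan import *
s=env.get_state();P,R=cur();print(s["clock"],P,s["joint_pos"])
print("G",G,"TG",TG)
for z in(45,72,110,157):
    print(z,[proj(n,foot+z/1e3*Z) for n in("top","scene")])
print("win",[proj(n,foot+.13*Z+.0755*X) for n in("top","scene")])
pre=TG-.13*X; print("pre",pre)
for p,r in(((.47,.05,.30),down(85)),((.43,-.10,.30),down(106.5)),(pre,RT),(TG,RT),(TG+.07*Z,RT)):
    print(rel(P,R,p,r));P,R=p,r
E
```

```text
6.325 [0.4992 0.2382 0.2991] [ 0.3001  0.2522  0.1281  1.4361 -0.0002  2.1817]
G [ 0.4947 -0.2485  0.0967] TG [ 0.4997 -0.2655  0.0854]
45 [array([407.68  , 235.4061]), array([293.9733, 153.4552])]
72 [array([414.2325, 233.3207]), array([290.3166, 146.1358])]
110 [array([423.8039, 230.2744]), array([285.0836, 135.661 ])]
157 [array([436.245 , 226.3148]), array([278.467 , 122.4168])]
win [array([448.9341, 226.4105]), array([269.5961, 133.3377])]
pre [ 0.4686 -0.1604  0.1553]
[-0.94, 0.149, -0.009, 0.006, -0.003, -0.142]
[-0.765, -0.134, 0.0, 0.0, 0.0, -0.239]
[-0.344, 0.099, 0.724, -0.0, -0.639, -0.0]
[-0.0, -0.0, 0.65, 0.0, 0.0, 0.0]
[-0.35, -0.0, 0.0, 0.0, 0.0, 0.0]
```

Call:
{"name": "jog_arm", "arguments": {
  "motion": [-0.94,0.15,0,0,0,-0.14,1,-0.94,0.15,0,0,0,-0.14,1,-0.94,0.15,0,0,0,-0.14,1,-0.94,0.15,0,0,0,-0.14,1,-0.94,0.15,0,0,0,-0.14,1]
}}

```text
clock: 6.95
tcp_pos: [0.467, 0.0491, 0.2929]
orientation: [-0.0, 0.739, 0.674, -0.0]
wrist_force: [0.5, 0.3, 1.1]
finger_gap: 0.0852
grip_force: 0.0
```

Call:
{"name": "jog_arm", "arguments": {
  "motion": [-0.77,-0.13,0,0,0,-0.24,1,-0.77,-0.13,0,0,0,-0.24,1,-0.77,-0.13,0,0,0,-0.24,1,-0.77,-0.13,0,0,0,-0.24,1,-0.77,-0.13,0,0,0,-0.24,1]
}}

```text
clock: 7.58
tcp_pos: [0.4278, -0.1004, 0.2931]
orientation: [-0.0, 0.598, 0.801, 0.0]
wrist_force: [-0.2, 0.5, -0.2]
finger_gap: 0.0855
grip_force: 0.0
```

Call:
{"name": "jog_arm", "arguments": {
  "motion": [0,0,0,0,-0.12,0,1,0,0,0,0,-0.24,0,1,0,0,0,0,-0.36,0,1,-0.1,0,0.2,0,-0.48,0,1,-0.2,0.05,0.4,0,-0.6,0,1,-0.3,0.1,0.6,0,-0.64,0,1,-0.34,0.1,0.72,0,-0.64,0,1,-0.34,0.1,0.72,0,-0.64,0,1,-0.34,0.1,0.72,0,-0.64,0,1]
}}

```text
clock: 8.7
tcp_pos: [0.467, -0.1599, 0.1503]
orientation: [0.387, 0.524, 0.702, -0.288]
wrist_force: [0.3, -0.1, -0.0]
finger_gap: 0.0855
grip_force: 0.0
```

Run:
```python
from scan import *
from workcell import read_camera
P,R=cur();s=env.get_state();print(s["clock"],P,s["joint_pos"],s["wrist_force"])
print(rel(P,R,TG,RT))
r=lambda n,x,y,w,h:cv2.resize(read_camera(n)[y:y+h,x:x+w],(400,400),interpolation=cv2.INTER_CUBIC)
o=np.vstack([np.hstack([r("scene",240,80,120,120),r("top",360,160,120,120)]),cv2.resize(np.hstack([r("scene",320,200,130,130),r("top",180,150,130,130)]),(800,200))])
cv2.imwrite("pics/pre.png",o[:,:,::-1])
```

```text
8.7 [ 0.467  -0.1599  0.1503] [ 0.0078  0.1223 -0.854   0.1808 -0.9461  1.0764] [ 0.3178 -0.1148 -0.0107]
[-0.022, 0.006, 0.641, 0.001, 0.001, -0.0]
```

View pics/pre.png

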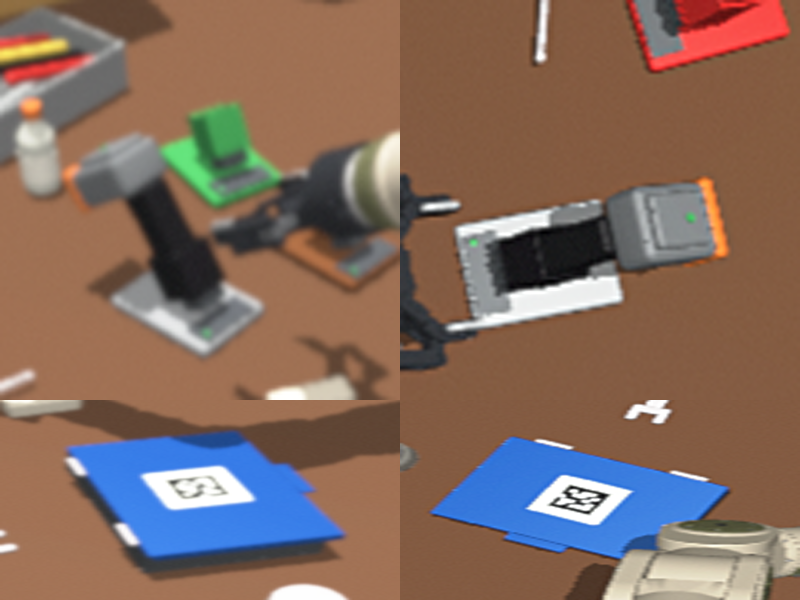

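The scanner is centred between the open fingers (top crop, fingertips at (455,205) and (455,328)). The lid looks shut, with the label at about (238,216) in the top view. I move in.

Call:
{"name": "jog_arm", "arguments": {
  "motion": [-0.02,0,0.2,0,0,0,1,-0.02,0,0.35,0,0,0,1,-0.02,0,0.5,0,0,0,1,-0.02,0,0.64,0,0,0,1,-0.02,0,0.64,0,0,0,1]
}}

```text
clock: 9.52
tcp_pos: [0.4968, -0.2681, 0.0839]
orientation: [0.386, 0.526, 0.701, -0.289]
wrist_force: [-0.3, -0.4, -0.8]
finger_gap: 0.0854
grip_force: 0.0
```

Run:
```python
from scan import *
from workcell import read_camera
P,R=cur();s=env.get_state();print(s["clock"],P,s["joint_pos"],s["wrist_force"])
print(rel(P,R,TG,RT))
S=read_camera("scene");T=read_camera("top")
r=lambda im,x,y,w,h:cv2.resize(im[y:y+h,x:x+w],(400,400),interpolation=cv2.INTER_CUBIC)
o=np.hstack([r(S,240,90,100,100),r(T,370,175,100,100)])
cv2.imwrite("pics/in.png",o[:,:,::-1])
pts={}
for n,im,(x0,y0,x1,y1) in(("scene",S,(355,225,415,290)),("top",T,(218,195,262,240))):
    h=cv2.cvtColor(im,cv2.COLOR_RGB2HSV)[y0:y1,x0:x1]; m=cv2.inRange(h,(0,0,120),(180,80,255))
    k,l,st,c=cv2.connectedComponentsWithStats(m);i=1+np.argmax(st[1:,4]);hull=cv2.convexHull(np.argwhere(l==i)[:,::-1].astype(np.int32))
    q=cv2.moments(hull);pts[n]=(q["m10"]/q["m00"]+x0,q["m01"]/q["m00"]+y0);print(n,pts[n],st[i])
    b=cv2.approxPolyDP(hull,4,True)[:,0]+[x0,y0];print([pl(n,p,.057)[:2].round(3).tolist() for p in b])
print("label",tri(pts["top"],pts["scene"]),pl("top",pts["top"],.057),pl("scene",pts["scene"],.057))
```

```text
9.525 [ 0.4968 -0.2681  0.0839] [-0.2468  0.3026 -0.9613 -0.3669 -0.8154  0.7395] [-0.3191 -0.4203 -0.8048]
[-0.002, 0.018, -0.011, -0.002, 0.001, -0.001]
scene (383.58048898571775, 256.6557734204793) [ 11  18  37  28 704]
[[0.485, 0.286], [0.553, 0.263], [0.53, 0.199], [0.464, 0.22]]
top (237.71295557329077, 214.5142325086459) [  3   4  34  32 549]
[[0.524, 0.199], [0.463, 0.219], [0.484, 0.287], [0.547, 0.264]]
label (array([0.5056, 0.2421, 0.0533]), np.float64(0.0010839559617175341)) [0.5043 0.2422 0.057 ] [0.5085 0.2433 0.057 ]
```

View pics/in.png

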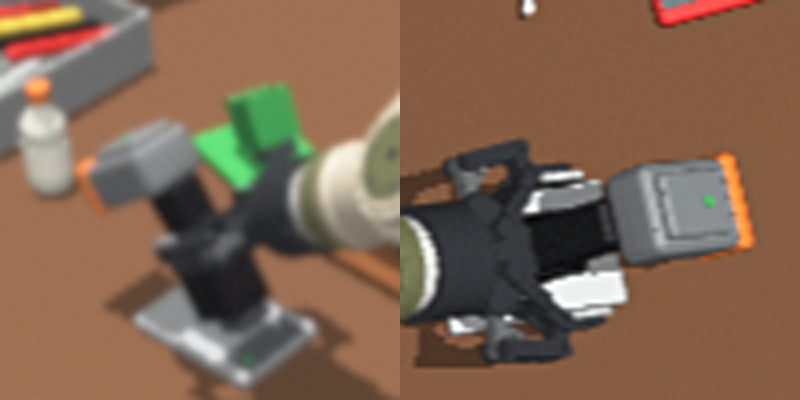

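The lid is shut (label triangulated at z≈0.055) and the fingers straddle the grip symmetrically in the top view (tips at (590,175) and (605,312)). I close and draw the scanner out.

Call:
{"name": "jog_arm", "arguments": {
  "motion": [0,0.015,0,0,0,0,0.6,0,0.015,0,0,0,0,0.3,0,0.015,0,0,0,0,0,0,0.015,0,0,0,0,0,0,0.015,0,0,0,0,0,0,0.015,0,0,0,0,0,0,0.015,0,0,0,0,0,0,0.015,0,0,0,0,0],
  "newtons": 70
}}

```text
clock: 10.62
tcp_pos: [0.5016, -0.2651, 0.0852]
orientation: [0.387, 0.524, 0.702, -0.287]
wrist_force: [0.7, 5.5, 4.4]
finger_gap: 0.0333
grip_force: 68.2
```

Call:
{"name": "jog_arm", "arguments": {
  "motion": [-0.05,0,0,0,0,0,0,-0.1,0,0,0,0,0,0,-0.15,0,0,0,0,0,0,-0.2,0,0,0,0,0,0,-0.26,0,0,0,0,0,0,-0.32,0,0,0,0,0,0,-0.4,0,0,0,0,0,0,-0.5,0,0,0,0,0,0,-0.5,0,0,0,0,0,0]
}}

```text
clock: 11.75
tcp_pos: [0.5159, -0.3187, 0.1712]
orientation: [0.388, 0.526, 0.7, -0.288]
wrist_force: [0.3, -1.1, -1.6]
finger_gap: 0.0336
grip_force: 68.9
```

Run:
```python
from scan import *
from workcell import read_camera
P,R=cur();s=env.get_state();print(s["clock"],P,s["joint_pos"],s["wrist_force"])
S=read_camera("scene");T=read_camera("top")
g=P-.019*R.apply([0,0,1]);print("pred win",[proj(n,g+R.apply([-.058,0,.0755])) for n in("scene","top")],"foot",[proj(n,g+R.apply([.072,0,0])) for n in("scene","top")])
r=lambda im,x,y,w,h:cv2.resize(im[y:y+h,x:x+w],(400,400),interpolation=cv2.INTER_CUBIC)
cv2.imwrite("pics/out.png",np.hstack([r(S,220,70,100,100),r(T,380,165,100,100)])[:,:,::-1])
P0,R0=P,R
for p,r in((P+[-.07,.10,.16],R),((.46,-.10,.33),down(106.5)),((.5,.05,.33),down(130))): print(rel(P,R,p,r));P,R=p,r
```

```text
11.75 [ 0.5159 -0.3187  0.1712] [-0.3464  0.1479 -0.8439 -0.1751 -0.7501  0.6318] [ 0.3138 -1.0869 -1.6013]
pred win [array([254.7087, 105.3169]), array([478.6666, 217.3031])] foot [array([285.4522, 138.0759]), array([422.5964, 230.5545])]
[-0.369, -0.193, -0.916, 0.0, 0.0, 0.0]
[0.299, 0.234, -0.462, 0.001, 0.642, -0.003]
[0.662, 0.405, 0.0, 0.0, 0.0, -0.261]
```

View pics/out.png

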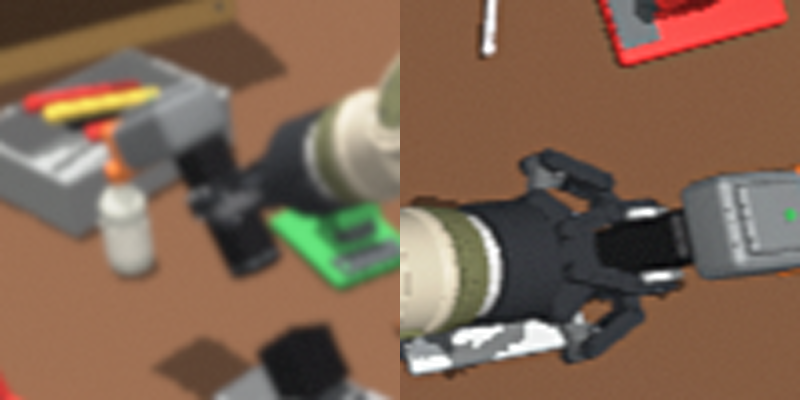

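Scanner is out of the pocket and held; nose at scene px ~(249,107). I raise it clear, then turn it to look down.

Call:
{"name": "jog_arm", "arguments": {
  "motion": [-0.2,-0.1,-0.45,0,0,0,0,-0.37,-0.19,-0.9,0,0,0,0,-0.37,-0.19,-0.92,0,0,0,0,-0.37,-0.19,-0.92,0,0,0,0,-0.37,-0.19,-0.92,0,0,0,0]
}}

```text
clock: 12.48
tcp_pos: [0.4461, -0.2163, 0.3302]
orientation: [0.387, 0.524, 0.702, -0.288]
wrist_force: [-0.0, -0.4, -2.5]
finger_gap: 0.0333
grip_force: 69.9
```

Call:
{"name": "jog_arm", "arguments": {
  "motion": [0.05,0.03,-0.07,0,0.09,0,0,0.1,0.06,-0.15,0,0.18,0,0,0.15,0.1,-0.22,0,0.27,0,0,0.2,0.13,-0.3,0,0.36,0,0,0.24,0.17,-0.36,0,0.45,0,0,0.27,0.2,-0.42,0,0.54,0,0,0.3,0.23,-0.46,0,0.64,0,0,0.3,0.23,-0.46,0,0.64,0,0,0.3,0.23,-0.46,0,0.64,0,0]
}}

```text
clock: 13.6
tcp_pos: [0.4587, -0.0993, 0.3266]
orientation: [-0.0, 0.599, 0.801, -0.001]
wrist_force: [0.3, -0.8, -1.6]
finger_gap: 0.0333
grip_force: 69.7
```

Run:
```python
from scan import *
P,R=cur();s=env.get_state();print(s["clock"],P,R.as_matrix(),s["joint_pos"],s["wrist_force"],s["grip_force"])
L=np.array([.506,.2425,.057])
r=down(150);Z=-r.apply([1,0,0]);fin=L+.1755*up-.058*Z+.019*r.apply([0,0,1]);print("fin",fin)
for p,q in(((.50,.05,.33),down(128)),(fin+[0,0,.08],r),(fin,r)): print(rel(P,R,p,q));P,R=p,q
```

```text
13.6 [ 0.4587 -0.0993  0.3266] [[-0.2824  0.9593 -0.0019]
 [ 0.9593  0.2824 -0.0014]
 [-0.0008 -0.0022 -1.    ]] [-0.3832  0.097   0.0056  1.4807 -0.002   0.9013] [ 0.3029 -0.7943 -1.582 ] 69.67416644096375
fin [0.4558 0.2715 0.2135]
[0.658, 0.409, -0.019, -0.001, 0.0, -0.24]
[1.009, 0.508, 0.183, 0.0, 0.0, -0.244]
[0.0, 0.0, 0.4, 0.0, 0.0, 0.0]
```

Call:
{"name": "jog_arm", "arguments": {
  "motion": [0.16,0.1,0,0,0,-0.06,0,0.33,0.2,0,0,0,-0.12,0,0.5,0.3,0,0,0,-0.18,0,0.66,0.41,0,0,0,-0.24,0,0.66,0.41,0,0,0,-0.24,0,0.66,0.41,0,0,0,-0.24,0]
}}

```text
clock: 14.35
tcp_pos: [0.4995, 0.0514, 0.3281]
orientation: [0.0, 0.438, 0.899, -0.001]
wrist_force: [0.1, 0.5, -2.3]
finger_gap: 0.0335
grip_force: 69.9
```

Call:
{"name": "jog_arm", "arguments": {
  "motion": [0.2,0.1,0,0,0,-0.06,0,0.4,0.2,0,0,0,-0.12,0,0.6,0.3,0.05,0,0,-0.18,0,0.8,0.4,0.1,0,0,-0.24,0,1,0.51,0.18,0,0,-0.24,0,1,0.51,0.18,0,0,-0.24,0,1,0.51,0.18,0,0,-0.24,0]
}}

```text
clock: 15.22
tcp_pos: [0.4573, 0.2705, 0.2924]
orientation: [0.0, 0.262, 0.965, -0.0]
wrist_force: [-1.6, 0.0, -2.1]
finger_gap: 0.0335
grip_force: 70.1
```

Run:
```python
from scan import *
from workcell import read_camera
P,R=cur();s=env.get_state();print(s["clock"],P,R.as_matrix(),s["joint_pos"],s["wrist_force"])
S=read_camera("scene");T=read_camera("top")
g=P-.019*R.apply([0,0,1])
for nm,v in(("win",[-.058,0,.0755]),("foot",[.072,0,0]),("headtop",[-.085,0,.03]),("nosetopcorner+",[-.085,.033,.074]),("nosetopcorner-",[-.085,-.033,.074])):
  print(nm,g+R.apply(v),[proj(n,g+R.apply(v)) for n in("scene","top")])
cv2.imwrite("pics/hover_s.png",S[:,:,::-1]);cv2.imwrite("pics/hover_t.png",T[:,:,::-1])
r=lambda im,x,y,w,h:cv2.resize(im[y:y+h,x:x+w],(400,400),interpolation=cv2.INTER_CUBIC)
cv2.imwrite("pics/hover.png",np.hstack([r(S,320,120,120,120),r(T,180,130,120,120)])[:,:,::-1])
r=down(150);L=np.array([.506,.2425,.057]);Z=-r.apply([1,0,0]);fin=L+.1755*up-.058*Z+.019*r.apply([0,0,1]);print(rel(P,R,fin,r))
```

```text
15.225 [0.4573 0.2705 0.2924] [[-0.8624  0.5061  0.0005]
 [ 0.5061  0.8624 -0.0009]
 [-0.0009 -0.0006 -1.    ]] [ 0.3835  0.2179  0.0675  1.4204 -0.001   0.9142] [-1.6179  0.0396 -2.0617]
win [0.5074 0.241  0.2359] [array([391.4017, 206.4453]), array([226.7164, 201.0301])]
foot [0.3952 0.3069 0.3113] [array([456.7221, 178.713 ]), array([185.5094, 239.5626])]
headtop [0.5307 0.2274 0.2814] [array([381.3866, 192.0912]), array([230.2379, 188.4011])]
nosetopcorner+ [0.5474 0.2558 0.2374] [array([381.8629, 217.2843]), array([222.9028, 184.628 ])]
nosetopcorner- [0.514  0.1989 0.2375] [array([377.1614, 196.2444]), array([243.8781, 199.9848])]
[0.01, 0.001, 0.394, -0.0, 0.001, -0.005]
```

View pics/hover.png

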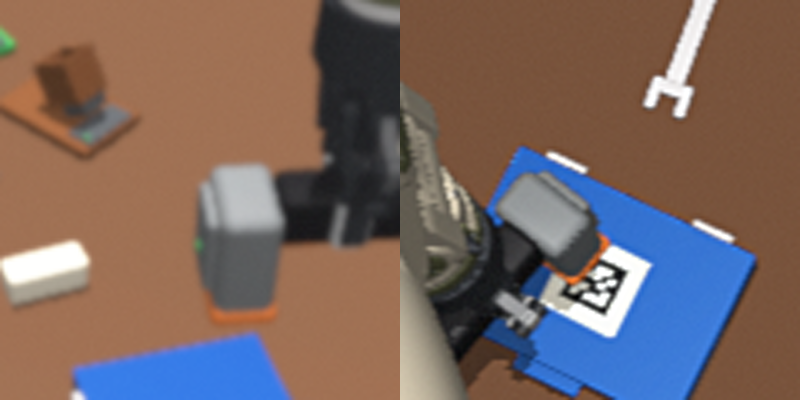

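Run:
```python
from scan import *
P,R=cur();g=P-.019*R.apply([0,0,1])
S=cv2.imread("pics/hover_s.png");T=cv2.imread("pics/hover_t.png")
def pp(n,v):
    q=proj(n,g+R.apply(v)); return ((q-([320,120] if n=="scene" else [180,130]))*10/3).round(1)+([0,0] if n=="scene" else [400,0])
for nm,v in(("rear top +y",[-.085,.031,-.015]),("nose top +y",[-.085,.033,.074]),("rear bot +y",[-.038,.031,-.015]),("nose bot +y",[-.038,.033,.074]),("nose bot -y",[-.038,-.033,.074]),("nose top -y",[-.085,-.033,.074])):
    print(nm,[pp(n,v) for n in("scene","top")])
for n,im,(x0,y0,x1,y1) in(("scene",S,(370,195,415,225)),("top",T,(215,190,250,222))):
    h=cv2.cvtColor(im,cv2.COLOR_BGR2HSV)[y0:y1,x0:x1]; m=cv2.inRange(h,(4,170,150),(18,255,255))
    c=np.argwhere(m)[:,::-1]; hull=cv2.convexHull(c.astype(np.int32))[:,0]+[x0,y0]
    off=[320,120] if n=="scene" else [180,130]
    print(n,len(c),((cv2.approxPolyDP(hull.astype(np.int32),1.2,True)[:,0]-off)*10/3+([0,0] if n=="scene" else [400,0])).round().tolist())
```

```text
rear top +y [array([219.3, 220.4]), array([521.6, 154.1])]
nose top +y [array([205.3, 323.7]), array([543.5, 181.3])]
rear bot +y [array([296.4, 217.4]), array([479.1, 207.4])]
nose bot +y [array([277. , 320.7]), array([504.1, 231.2])]
nose bot -y [array([257.7, 250.9]), array([574.1, 283.1])]
nose top -y [array([189.8, 253.7]), array([613.4, 232.7])]
scene 38 [[270.0, 317.0], [213.0, 320.0], [210.0, 310.0], [270.0, 310.0]]
top 25 [[603.0, 240.0], [597.0, 257.0], [573.0, 280.0], [560.0, 273.0], [600.0, 237.0]]
```

Run:
```python
from scan import *
P,R=cur();g=P-.019*R.apply([0,0,1])
S=cv2.imread("pics/hover_s.png").astype(float)
D=S[:,:,0]-S[:,:,2]*.55  # grey head vs brown bench
for lo,hi,side in((192,210,1),(186,208,-1)):
    xs=[]
    for y in range(lo,hi):
        d=D[y]; 
        i=392
        while 360<i<420 and d[i]>(d[392]+d[410 if side>0 else 372])/2: i+=side
        t=(d[392]+d[410 if side>0 else 372])/2; f=(d[i-side]-t)/(d[i-side]-d[i]); xs.append(i-side+side*f)
    print(side,np.round(xs,1).tolist(),np.polyfit(np.arange(lo,hi),xs,1)[0])
for t in(0,2,4,6):
    Rt=R*Ro.from_euler("y",t,degrees=True)
    e=lambda v,Q=Rt:proj("scene",g+Q.apply(v))
    for v0,v1 in(([-.038,.031,.0],[-.038,.031,.065]),([-.085,.031,.0],[-.085,.031,.065])):
        a,b=e(v0),e(v1);print(t,a,b,"slope",(b-a)[0]/(b-a)[1],"look",Rt.apply([0,0,1]))
```

```text
1 [404.3, 403.9, 403.6, 403.4, 403.3, 403.2, 403.1, 402.9, 402.6, 402.5, 402.4, 402.3, 402.2, 402.0, 401.8, 401.7, 401.4, 401.2] -0.16139400771465248
-1 [380.2, 380.0, 379.9, 379.3, 378.7, 378.3, 378.0, 377.9, 378.1, 378.4, 378.7, 378.9, 379.1, 379.2, 379.4, 379.6, 379.7, 379.9, 380.1, 380.4, 381.4, 382.8] 0.0924864520404265
0 [407.8471 190.649 ] [403.4883 212.6868] slope -0.19778611619862108 look [ 0.0011 -0.0003 -1.    ]
0 [384.9977 191.5577] [381.8427 213.5827] slope -0.14324463840869062 look [ 0.0011 -0.0003 -1.    ]
2 [407.7645 191.1227] [404.4592 213.0559] slope -0.15069922218415963 look [-0.029   0.0174 -0.9994]
2 [384.8712 192.6154] [382.7762 214.4755] slope -0.095837604681274 look [-0.029   0.0174 -0.9994]
4 [407.7046 191.5939] [405.4531 213.3976] slope -0.10326430740403383 look [-0.059   0.0351 -0.9976]
4 [384.7956 193.6645] [383.7552 215.3355] slope -0.04801162026018624 look [-0.059   0.0351 -0.9976]
6 [407.6675 192.062 ] [406.469  213.7114] slope -0.05536052893318802 look [-0.089   0.0528 -0.9946]
6 [384.7708 194.7037] [384.7784 216.1624] slope 0.0003566304916003666 look [-0.089   0.0528 -0.9946]
```

Nose corners match the prediction to within about 3 mm, and the silhouette slope gives a ~2° in-hand tilt. I correct that about the window point while descending.

Run:
```python
from scan import *
P,R=cur();r=down(150)*Ro.from_euler("y",-1.9,degrees=True)
W=np.array([.506,.2425,.157]);print(rel(P,R,W-r.apply([-.058,0,.0565]),r))
```

```text
[0.022, 0.0, 0.406, 0.0, -0.02, -0.005]
```

Call:
{"name": "jog_arm", "arguments": {
  "motion": [0.01,0,0.08,0,-0.01,0,0,0.02,0,0.16,0,-0.02,0,0,0.02,0,0.24,0,-0.02,0,0,0.02,0,0.32,0,-0.02,0,0,0.02,0,0.38,0,-0.02,0,0,0.02,0,0.4,0,-0.02,0,0,0.02,0,0.4,0,-0.02,0,0,0.02,0,0.4,0,-0.02,0,0,0.02,0,0.4,0,-0.02,0,0]
}}

```text
clock: 16.45
tcp_pos: [0.4541, 0.2736, 0.2127]
orientation: [0.016, 0.262, 0.965, -0.004]
wrist_force: [0.2, 0.1, -2.1]
finger_gap: 0.0335
grip_force: 70.2
```

Run:
```python
from scan import *
from workcell import read_camera
P,R=cur();s=env.get_state();print(s["clock"],P,s["wrist_force"],s["grip_force"],np.abs(s["qvel"]).max())
print("win",P+R.apply([-.058,0,.0565]))
S=read_camera("scene");T=read_camera("top");W=np.array([.506,.2425,.157]);Q=down(150)
for nm,v in(("nose top +y",[-.027,.033,-.0015]),("nose bot +y",[.02,.033,-.0015]),("nose bot -y",[.02,-.033,-.0015]),("nose top -y",[-.027,-.033,-.0015])):
    print(nm,[((proj(n,W+Q.apply(v))-o)*10/3+f).round() for n,o,f in(("scene",[320,150],[0,0]),("top",[180,130],[400,0]))])
r=lambda im,x,y,w,h:cv2.resize(im[y:y+h,x:x+w],(400,400),interpolation=cv2.INTER_CUBIC)
cv2.imwrite("pics/fin.png",np.hstack([r(S,320,150,120,120),r(T,180,130,120,120)])[:,:,::-1])
```

```text
16.45 [0.4541 0.2736 0.2127] [ 0.1729  0.1366 -2.0885] 70.19911408424377 0.0037022993171481975
win [0.5057 0.2434 0.1581]
nose top +y [array([198., 303.]), array([559., 206.])]
nose bot +y [array([266., 300.]), array([523., 254.])]
nose bot -y [array([247., 230.]), array([589., 302.])]
nose top -y [array([183., 233.]), array([626., 254.])]
```

View pics/fin.png

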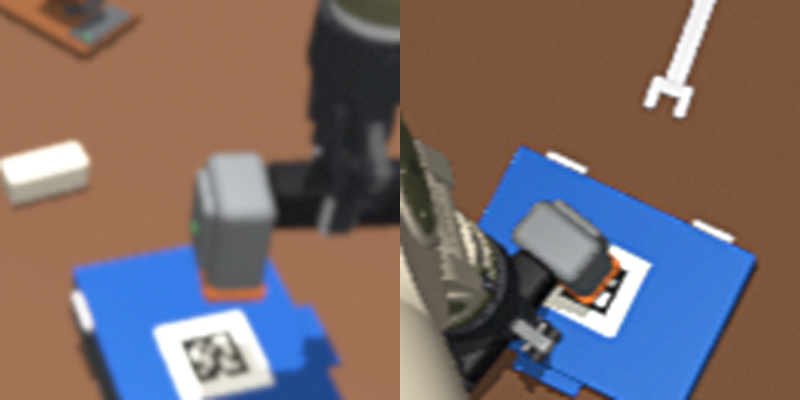

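The scanner hangs over the label, nose edge at scene crop (203–265,298), matching the predicted pose to within about 2 px. I hand in.

```bash
python3 -c "
from workcell import env
print(env.hand_in())"
```

```text
the job is handed in; nothing more can be done
None
```

I shut the lid, drew the scanner from its stand and handed in with it held still, looking straight down, its window about 10 cm above the label's middle (within about 3 mm by the cameras); the hand-in returned no verdict.

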